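# Clear the check weights off the pocket scale

## Robot

A 7-joint arm with a two-finger parallel gripper is mounted at the origin on a cart in front of the work surface, level with it; the furniture and walls round the work are solid. World frame = base frame: x ahead of the robot, y to its left, z up, the work surface at z = 0. Lengths are in m, angles in rad, forces in N, time in s.
With the tool pointing down it reaches from about 0.35 to 0.9 m from the base axis. Payload 7.2 kg.
Tool frame: the origin (TCP) lies on the centre line of the jaws, within the pads' length; the fingertips stand 11 mm ahead of it and the grasp point (between the pads) lies 8 mm behind it (ctrl.tip_extent is the distance from the TCP to the fingertips, in m); z points along the fingers, y is the line along which they close (so a half turn about z gives the same grasp; the last joint's range is limited). The gripper opens to 88 mm and grips with 3 to 60 N. Pads are 20 mm wide; open, the fingers measure 115 mm over their backs; the gripper's body (75 mm by 178 mm) begins 61 mm behind the grasp point.
Start: joints at [1.186, 0.411, -0.013, 1.596, 0.006, 1.134, -0.082], TCP at [0.195, -0.594, 0.234] pointing down, gripper open.
Joint ranges: [-2.95, 2.95], [-0.29, 1.99], [-1.47, 1.44], [0.14, 2.54], [-1.03, 4.17], [0.13, 1.85], [-2.86, 2.86]. Speed limits (rad/s): [2.39, 2.39, 3.01, 3.01, 3.14, 3.14, 3.14].

## Interface

Orientations are given as a unit quaternion [w, x, y, z].
In Python, from plant import ctrl gives the robot as it stands.
- The arm moves only by the tool play_rows, never from a script. Its argument "rows" is a list of rows, each an object with "linear": the shift along the tool's x, y, z in mm, a list of three; "turn": the turn, a rotation vector about the tool's x, y, z in degrees, a list of three. A call has 1 to 8 rows; each row shifts and turns the commanded pose from where the row before left it, along the tool's axes as they then stand; what a row does not reach is not made up. A row lasts 1/8 s, in which the tool goes at most 62.5 mm and 10.7 degrees, less where a joint would pass 70% of its speed; a pose out of reach is approached as far as the arm can. A call is refused whole if a number of a shift passes 62.5 or a number of a turn 10.7, either way. A call with a gripper value outside its range is refused whole. "hand" is the finger opening in mm, from 0 to 87.8, set as the call begins (left out, the last holds). The fingers move at their own pace and stop on an object; the grip force is fixed at half the most. Time passes only in rows, so rows that do not move let the fingers close. It gives the time, the measured TCP pose, the force, the opening and the grip force at its end, in the units of the state.
- ctrl.state(): the state, without advancing time (a new reading comes with each control period).
- ctrl.read_camera(name): name is "side" or "top"; returns a dict with "img" (400x640x3 uint8, red, green, blue), "depth" (400x640 float32, m along the optical axis (not along the pixel's ray), 0 where there is no reading), "K" (3x3 intrinsics, pixels), "R" (3x3) and "t" (3): a world point X has camera coordinates R X + t. Camera axes: x right, y down, z forward; pixel columns grow to the right and rows downward; lengths in m; the calibration is good to about 2 mm. A picture is of the moment at which its call begins.
- ctrl.finish_job(): hands the job in; it is judged then, once.
The state is a dict: "t": time; "joint_positions": joint angles; "qvel": joint speeds; "tau": joint torques, N m; "tool_pos": TCP position; "orientation": TCP orientation; "wrist_force": force on the tool from outside, world axes, zero at the start; "ft_torque": the same for the moment, N m; "grip_width": opening from 0.0 (shut) to 1.0 (fully open); "finger_force": force on a finger pad.
Only numpy, scipy, OpenCV 4.12 (cv2) and the standard library are available. Lean on these libraries where they do the work, as an engineer would, in place of code of your own. Each camera call takes 0.05 s, during which the arm holds its last target. There are 200 camera calls.

## Task

The check of the pocket scale is done. Take down the stack of four brass weights on it and set each one flat on the felt in the wooden nest of its own size, without dropping a weight or tipping one over; when all four are in their nests, close the scale's lid fully.

Things in the scene. Friction and masses are not known exactly. Their poses are not given: they have to be found in the camera images.
- weight_200: brass disc check weight of 200 g, the largest of four: upright plain cylinder, 36 mm across, 23 mm high, flat top and bottom; at the start lowest, standing on the scale in the stack. Origin: centre of its underside; z up along its axis.
- weight_100: brass disc check weight of 100 g, the second largest of four: upright plain cylinder, 29 mm across, 18 mm high, flat top and bottom; at the start second from below in the stack. Origin: centre of its underside; z up along its axis.
- weight_50: brass disc check weight of 50 g, the second smallest of four: upright plain cylinder, 23 mm across, 14 mm high, flat top and bottom; at the start third from below in the stack. Origin: centre of its underside; z up along its axis.
- weight_20: brass disc check weight of 20 g, the smallest of four: upright plain cylinder, 16 mm across, 12 mm high, flat top and bottom; at the start on top in the stack. Origin: centre of its underside; z up along its axis.
- nest_200: turned round wooden dish with a blue felt floor, the largest of four, the nest of the 200 g weight; fixed to the bench. 68 mm across outside, 13 mm high; recess 44 mm across, its felt floor 8 mm above the origin and 5 mm below the rim. Origin: centre of its underside, on the bench; z up. The four nests swap places from start to start.
- nest_100: turned round wooden dish with a blue felt floor, the second largest of four, the nest of the 100 g weight; fixed to the bench. 56 mm across outside, 13 mm high; recess 37 mm across, its felt floor 8 mm above the origin and 5 mm below the rim. Origin: centre of its underside, on the bench; z up. The four nests swap places from start to start.
- nest_50: turned round wooden dish with a blue felt floor, the second smallest of four, the nest of the 50 g weight; fixed to the bench. 46 mm across outside, 13 mm high; recess 31 mm across, its felt floor 8 mm above the origin and 5 mm below the rim. Origin: centre of its underside, on the bench; z up. The four nests swap places from start to start.
- nest_20: turned round wooden dish with a blue felt floor, the smallest of four, the nest of the 20 g weight; fixed to the bench. 36 mm across outside, 13 mm high; recess 24 mm across, its felt floor 8 mm above the origin and 5 mm below the rim. Origin: centre of its underside, on the bench; z up. The four nests swap places from start to start.
- scale: black pocket scale, lid open, fixed; the stack stands on its platform within 4 mm of x = +10 mm, y = 0. Base 118 mm long (x -61 to +57 mm), 74 wide (y), top 13 mm high. Origin: centre of its underside; x points along it to the lid's hinge, z up. The open lid stands at the +x end: grip the weights with the fingers closing along the scale's y.
- scale_lid (a joint): lid of the scale: flat plate 116 mm long, 74 wide, 3 thick, hinged along the scale's y at x = +57 mm, z = 15 mm. 0 = shut, lying flat, top face 18 mm high, free edge at x = -59 mm; grows (rad) as it opens; 1.57 upright, 1.83 stop, leaning back. Weak hinge friction (0.02 N m), no catch: it may stay part way, then press lightly on its outer face.
Things that resemble listed ones, but are neither listed nor needed, are in the scene too. Leave any white look-alike of the weight_100 alone.

How it is judged:
On the way, in this order (a step that is already met when the one before it is completed fails the run):
1. all four weights sit released in their own nests (horizontal distance between weight_200 and nest_200 below 0.009 m and z of weight_200 in the frame of nest_200 between 0.005 and 0.0105 m and angle between each of weight_200, weight_100, weight_50, weight_20's own z axis and vertical below 0.12 rad and horizontal distance between weight_100 and nest_100 below 0.009 m and z of weight_100 in the frame of nest_100 between 0.005 and 0.0105 m and horizontal distance between weight_50 and nest_50 below 0.009 m and z of weight_50 in the frame of nest_50 between 0.005 and 0.0105 m and horizontal distance between weight_20 and nest_20 below 0.009 m and z of weight_20 in the frame of nest_20 between 0.005 and 0.0105 m and linear speed of each of weight_200, weight_100, weight_50, weight_20 below 0.02 m/s and contact force between the fingers and weight_200 below 0.1 N and contact force between the fingers and weight_100 below 0.1 N and contact force between the fingers and weight_50 below 0.1 N and contact force between the fingers and weight_20 below 0.1 N), for 0.2 s.
2. the lid of the scale is shut (value of joint scale_lid below 0.06 rad), for 0.2 s.
At the end, for the whole second after the job is handed in: Each weight stands in the nest of its own size, its axis within 9 mm of the nest's, its underside less than 2.5 mm above the felt, upright within 0.12 rad, released and at rest; the scale's lid is shut to within 0.06 rad (all of step 1 and value of joint scale_lid below 0.06 rad); the robot touches nothing.
It fails at once if a weight tips over (leans more than 0.8 rad) (angle between any of weight_200, weight_100, weight_50, weight_20's own z axis and vertical above 0.8 rad).
It fails at once if a weight is dropped (falls freely faster than 0.6 m/s, some 2 cm) ((linear speed of weight_200 above 0.6 m/s and contact force between the fingers and weight_200 below 0.05 N) or (linear speed of weight_100 above 0.6 m/s and contact force between the fingers and weight_100 below 0.05 N) or (linear speed of weight_50 above 0.6 m/s and contact force between the fingers and weight_50 below 0.05 N) or (linear speed of weight_20 above 0.6 m/s and contact force between the fingers and weight_20 below 0.05 N)).
It also fails if it takes over 122 s, if anything falls off the work surface, if the arm or the gripper's body presses on something with over 40 N, if the wrist force passes 120 N, or if a joint passes its speed limit or range.

## Working session

There is one attempt and no reset: what is moved stays moved. The work goes in short steps, Python scripts to look and compute and a tool call to move; the robot and the scene stay as the last step left them, time stands still between calls to the robot, and variables do not carry over. Pictures are saved under pics/ and viewed, at most 15 in all, crops included, and the job is handed in when it is done.

Besides the shell and the picture viewer there is one more tool, called after ">>>" as name([rows], argument=value, ...), one row to a line, values as JSON. play_rows: Moves the arm, as the interface text tells. Its arguments: {"type":"object","properties":{"rows":{"type":"array","items":{"type":"object","properties":{"linear":{"type":"array","items":{"type":"number"}},"turn":{"type":"array","items":{"type":"number"}}}}},"hand":{"type":"number"}},"required":["rows"]}

```bash
mkdir -p pics; ls; python3 - <<'E'
from plant import ctrl
import cv2,numpy as np
for n in("top","side"):
    c=ctrl.read_camera(n);np.savez(f"pics/{n}0.npz",**c)
    cv2.imwrite(f"pics/{n}0.png",c["img"][...,::-1]);print(n,c["K"].tolist(),c["R"].round(3).tolist(),c["t"])
s=ctrl.state();print(s)
E
```

```text
pics
top [[382.6721793688394, 0.0, 316.7511034614366], [0.0, 382.6721793688394, 195.6871569069481], [0.0, 0.0, 1.0]] [[-0.005, -1.0, 0.02], [-0.999, 0.004, -0.04], [0.04, -0.02, -0.999]] [-0.02000442  0.52984779  0.91071799]
side [[466.44901232351873, 0.0, 314.6643898414147], [0.0, 466.44901232351873, 187.51297232803125], [0.0, 0.0, 1.0]] [[-0.836, -0.549, 0.011], [-0.287, 0.421, -0.86], [0.468, -0.722, -0.51]] [0.47174751 0.24020659 0.6895452 ]
{'t': 0.1, 'joint_positions': array([ 1.18581415,  0.41185198, -0.01269414,  1.59694881,  0.00560416,
        1.1343083 , -0.0821905 ]), 'qvel': array([ 0.00058134, -0.00178819,  0.00070625, -0.00356462, -0.00196288,
       -0.00055151,  0.00154369]), 'tau': array([ 2.91926845e-03, -5.89098430e+01,  6.43915348e-01, -2.91711420e+01,
       -5.37922396e-02,  1.44132413e-02,  3.95474569e-05]), 'tool_pos': array([ 0.1945097 , -0.59349828,  0.232878  ]), 'orientation': array([-7.19837859e-04,  9.87480564e-01,  1.57738988e-01, -1.73399917e-04]), 'wrist_force': array([-0.45707561,  1.16263173, -0.26374813]), 'ft_torque': array([-0.04819457, -0.02949953, -0.01201674]), 'finger_force': 0.0, 'grip_width': 0.9990563360642939}
```

View pics/top0.png

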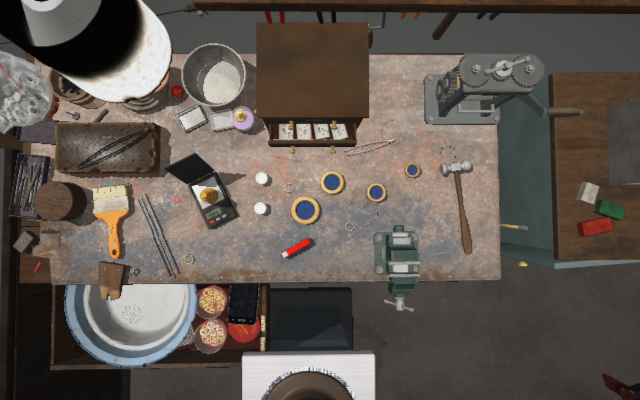

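View pics/side0.png

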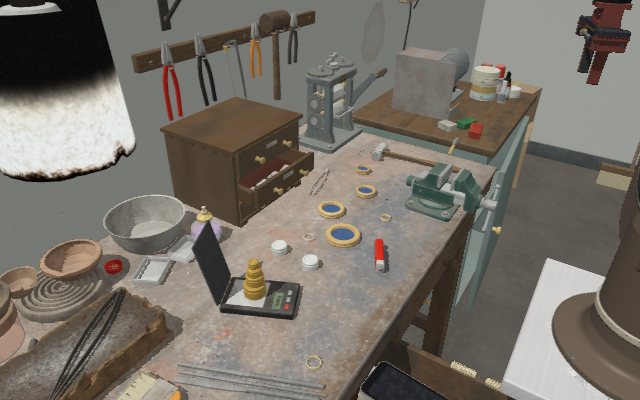

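The top view shows four blue-felt nests, largest to smallest, at (305,210), (332,182), (376,192) and (412,170). The scale with the brass stack is at (208,198), with its lid toward (185,165). White look-alikes are at (262,178) and (261,208). The thin rings at (289,187) and (349,227) have no felt, so they aren't nests.

```bash
cat > h.py <<'E'
import numpy as np,cv2
def pts(c):
    K,R,t,d=c["K"],c["R"],c["t"],c["depth"]
    v,u=np.mgrid[:d.shape[0],:d.shape[1]]
    P=np.stack([(u-K[0,2])/K[0,0]*d,(v-K[1,2])/K[1,1]*d,d],-1)
    return (P-t)@R
def cast(c,u,v,z):
    K,R,t=c["K"],c["R"],c["t"]
    o=-R.T@t; r=R.T@np.linalg.solve(K,[u,v,1.]); return o+r*(z-o[2])/r[2]
E
python3 - <<'E'
from h import *
for n in("top","side"):
    c=dict(np.load(f"pics/{n}0.npz"));P=pts(c);hsv=cv2.cvtColor(c["img"],cv2.COLOR_RGB2HSV)
    m=cv2.inRange(hsv,(100,100,40),(125,255,255))
    print(n)
    for k in cv2.findContours(m,0,1)[0]:
        if cv2.contourArea(k)<25: continue
        (u,v),a,_=cv2.fitEllipse(k);q=cast(c,u,v,.008)
        if 0.2<q[0]<.9: print("felt",round(u),round(v),np.round(a,1),q.round(4),"depth",P[int(v),int(u)].round(4))
    m=cv2.inRange(hsv,(15,110,60),(32,255,255))
    Z=P[...,2]
    r=(slice(160,235),slice(165,245)) if n=="top" else (slice(230,320),slice(190,310))
    mm=np.zeros_like(m);mm[r]=m[r]
    Q=P[mm>0]
    for lo,hi in((.0,.03),(.03,.04),(.04,.06),(.06,.073),(.073,.09),(.09,.2)):
        s=Q[(Q[:,2]>lo)&(Q[:,2]<hi)]; 
        if len(s):print(lo,len(s),s.mean(0).round(4),(s.min(0)).round(4),s.max(0).round(4))
    im=c["img"][r];cv2.imwrite(f"pics/crop_{n}.png",cv2.resize(im[...,::-1],None,fx=6,fy=6,interpolation=2))
E
cd pics; python3 -c "
import cv2,numpy as np
a=cv2.imread('crop_top.png');b=cv2.imread('crop_side.png')
a=cv2.resize(a,(400,400*a.shape[0]//a.shape[1]));b=cv2.resize(b,(400,400*b.shape[0]//b.shape[1]))
h=max(a.shape[0],b.shape[0]);o=np.zeros((h,800,3),np.uint8);o[:a.shape[0],:400]=a;o[:b.shape[0],400:]=b;cv2.imwrite('crop.png',o)"
```

```text
top
felt 305 210 [16.4 17.1] [0.4964 0.0065 0.008 ] depth [0.4979 0.0085 0.009 ]
felt 376 192 [10.7 11.6] [ 0.538  -0.1661  0.008 ] depth [ 0.5382 -0.1661  0.0077]
felt 332 182 [13.4 14. ] [ 0.5629 -0.0584  0.008 ] depth [ 0.5629 -0.057   0.0084]
felt 412 170 [8.1 8.5] [ 0.5923 -0.2545  0.008 ] depth [ 0.5939 -0.2521  0.0082]
0.0 18 [0.5263 0.2171 0.0236] [0.5152 0.2138 0.0154] [0.5411 0.2244 0.0299]
0.03 38 [0.5297 0.2222 0.0362] [0.515  0.214  0.0313] [0.5476 0.2401 0.0397]
0.04 62 [0.5305 0.2225 0.0518] [0.5169 0.2142 0.0401] [0.5451 0.2383 0.059 ]
0.06 41 [0.5286 0.2265 0.0675] [0.5187 0.2193 0.0606] [0.5415 0.2384 0.073 ]
0.073 45 [0.5306 0.2296 0.0802] [0.5228 0.2228 0.0749] [0.5384 0.237  0.0853]
side
felt 342 234 [10.3 20.8] [0.4977 0.0023 0.008 ] depth [0.4987 0.0026 0.01  ]
felt 331 208 [ 6.3 15.6] [ 0.565  -0.0642  0.008 ] depth [ 0.5642 -0.0628  0.0092]
felt 365 190 [ 4.1 11.3] [ 0.5398 -0.1722  0.008 ] depth [ 0.5388 -0.1687  0.0101]
0.0 146 [0.5206 0.2403 0.0236] [0.5118 0.1987 0.0138] [0.5388 0.2506 0.0298]
0.03 148 [0.5244 0.2399 0.036 ] [0.5128 0.2172 0.0306] [0.5483 0.2499 0.04  ]
0.04 193 [0.5236 0.2375 0.0503] [0.515  0.2177 0.04  ] [0.541  0.2456 0.0599]
0.06 124 [0.5248 0.2358 0.0669] [0.5173 0.2217 0.0601] [0.5376 0.2429 0.073 ]
0.073 82 [0.528  0.2318 0.079 ] [0.5213 0.2232 0.073 ] [0.5361 0.2384 0.0826]
```

View pics/crop.png

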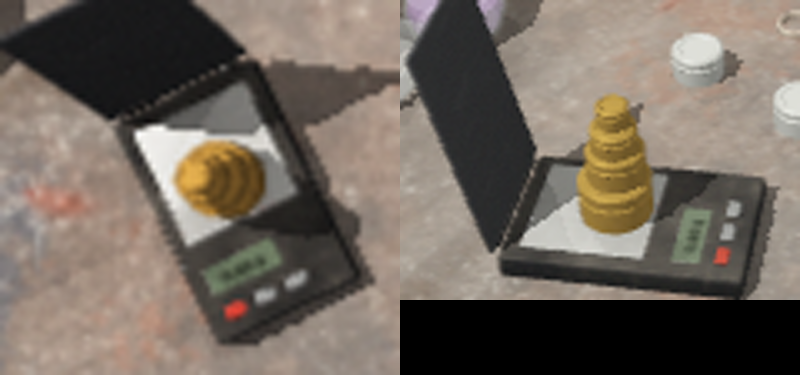

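```bash
python3 - <<'E'
from h import *
from scipy.optimize import least_squares
for n in("top","side"):
    c=dict(np.load(f"pics/{n}0.npz"));P=pts(c);hsv=cv2.cvtColor(c["img"],cv2.COLOR_RGB2HSV)
    print(n,"cam",(-c["R"].T@c["t"]).round(3))
    blue=cv2.inRange(hsv,(100,100,40),(125,255,255))
    wood=cv2.inRange(hsv,(10,70,90),(30,255,255))
    seeds=((305,210),(332,182),(376,192),(412,170)) if n=="top" else ((342,234),(331,208),(365,190),(363,170))
    for (su,sv),D in zip(seeds,(68,56,46,36)):
        k=np.zeros_like(blue);cv2.circle(k,(su,sv),24 if D>40 else 14,255,-1)
        m=cv2.morphologyEx((blue|wood)&k,cv2.MORPH_CLOSE,np.ones((3,3)))
        cs=[x for x in cv2.findContours(m,0,1)[0]];x=max(cs,key=cv2.contourArea)
        # rim-plane points of hull
        h=cv2.convexHull(x)[:,0]
        q=np.array([cast(c,u,v,.013)[:2] for u,v in h])
        (a,b),r=cv2.minEnclosingCircle((q*1000).astype(np.float32)); e=cv2.fitEllipse((q*1000).astype(np.float32))
        print("nest",D,"hull mid",((q.max(0)+q.min(0))/2).round(4),"size",(np.ptp(q,axis=0)*1000).round(1),"ell",np.round(e[0],1),np.round(e[1],1))
    brass=cv2.inRange(hsv,(15,110,50),(32,255,255))
    mm=(brass>0)&(np.hypot(P[...,0]-.53,P[...,1]-.232)<.03)&(P[...,2]>.012)
    Q=P[mm]
    for nm,lo,hi,R in(("200",.019,.035,18),("100",.042,.053,14.5),("50",.059,.068,11.5),("20",.073,.0805,8)):
        s=Q[(Q[:,2]>lo)&(Q[:,2]<hi)][:,:2]*1000
        f=least_squares(lambda p:np.hypot(*(s-p).T)-R,[530,232],loss="soft_l1")
        print(nm,len(s),f.x.round(1),"rms",np.sqrt(np.mean(f.fun**2)).round(2))
    print("topZ",np.sort(Q[:,2])[-12:].round(4))
    if n=="top":
        dk=(P[...,2]>.0105)&(P[...,2]<.02)&(np.hypot(P[...,0]-.53,P[...,1]-.22)<.1)
        cs=max(cv2.findContours(cv2.morphologyEx(dk.astype(np.uint8),cv2.MORPH_CLOSE,np.ones((5,5))),0,1)[0],key=cv2.contourArea)
        q=np.array([cast(c,u,v,.013)[:2]*1000 for u,v in cs[:,0]]).astype(np.float32);r=cv2.minAreaRect(q);print("scale",r,cv2.boxPoints(r).round(0).tolist())
    lid=(P[...,2]>.03)&(hsv[...,2]<70)&(np.hypot(P[...,0]-.58,P[...,1]-.25)<.12)
    L=P[lid];L=L[~(np.hypot(L[:,0]-.53,L[:,1]-.232)<.03)]
    if len(L)>30:
        m=np.median(L,0);w=np.linalg.svd(L-m)[2][2];print("lid",len(L),m.round(3),"n",w.round(3),L.min(0).round(3),L.max(0).round(3))
E
```

```text
top cam [ 0.493 -0.004  0.931]
nest 68 hull mid [0.4967 0.006 ] size [64.8 67.1] ell [496.3   6.3] [67.6 68.8]
nest 56 hull mid [ 0.5625 -0.058 ] size [57.9 55.5] ell [562.5 -58.3] [57.1 57.8]
nest 46 hull mid [ 0.5368 -0.1652] size [45.9 48.4] ell [ 537.4 -165.1] [46.4 48.6]
nest 36 hull mid [ 0.5923 -0.2496] size [55.9 56.4] ell [ 596.  -248.3] [51.5 66.6]
200 25 [530.9 232.1] rms 0.54
100 17 [530.6 231.1] rms 0.59
50 22 [530.1 232.3] rms 1.19
20 23 [532.9 232.6] rms 2.86
topZ [0.0816 0.0818 0.0819 0.0819 0.0819 0.0819 0.0821 0.0826 0.0828 0.0828
 0.0829 0.0853]
scale ((522.8463134765625, 229.1094970703125), (121.19429779052734, 74.22473907470703), 26.712190628051758) [[452.0, 235.0], [485.0, 169.0], [594.0, 223.0], [560.0, 290.0]]
lid 758 [0.59  0.264 0.081] n [-0.986 -0.067  0.151] [0.564 0.225 0.03 ] [0.624 0.369 0.131]
side cam [0.141 0.656 0.553]
nest 68 hull mid [0.4927 0.0109] size [71.5 78.5] ell [493.2  10.6] [68.8 81. ]
nest 56 hull mid [ 0.5589 -0.0543] size [61.  66.8] ell [559.  -54.1] [57.8 70.7]
nest 46 hull mid [ 0.534  -0.1604] size [51.9 57.9] ell [ 534.4 -160.5] [47.2 62.8]
nest 36 hull mid [ 0.5882 -0.2483] size [43.8 51.9] ell [ 588.3 -248.1] [37.7 56.8]
200 169 [531.2 230.6] rms 0.91
100 94 [530.6 229.5] rms 0.8
50 72 [530.2 230.6] rms 1.51
20 53 [530.1 229.3] rms 2.44
topZ [0.0816 0.0816 0.0816 0.0818 0.0818 0.0819 0.0819 0.0819 0.0821 0.0822
 0.0824 0.0826]
lid 1401 [0.587 0.265 0.082] n [-0.892 -0.391  0.226] [0.56  0.225 0.03 ] [0.614 0.368 0.13 ]
```

```bash
python3 - <<'E'
from h import *
Q=np.concatenate([pts(c)[c["depth"]>0] for c in (dict(np.load(f"pics/{n}0.npz")) for n in("top","side"))])
Q=Q[(Q[:,2]>-.01)&(Q[:,2]<.5)]
print("max z mm; cols y from .36 to -.36 step -.04")
for x in np.arange(.72,.40,-.02):
    r=[]
    for y in np.arange(.36,-.37,-.04):
        s=Q[(abs(Q[:,0]-x)<.01)&(abs(Q[:,1]-y)<.02)][:,2]
        r.append("%4d"%(np.percentile(s,97)*1000) if len(s)>3 else "   .")
    print("%.2f"%x,*r)
E
```

```text
max z mm; cols y from .36 to -.36 step -.04
0.72  449  410  447   18   31   73  498  495  497  496  495  497  497  498  497  494  489  194  194
0.70  445  446  430   17   30   59  175  177  177  177  177  177  177    5    5    5   17   19   18
0.68  274  281    9    5    5   32  173  176  176  176  176  177  176    5    4    5    5    5    5
0.66   43    5    4    4    4    4    4   94  139   67  140  122   94    9    9    4    4    5    5
0.64   43    4    4    4    5    4    4  102  103  102  103  103  102    8    5    4    5    5    5
0.62   42    4    4  129    4    4    4    4   82    4   82   71    4    5    4    5    5    4   20
0.60   42    3  129  127    4    4    4    4    4    4    5    5    4    5    5   15   14   28   28
0.58   38    4  125   67   15    5   21   18    4    4   16   15    5    4    5   15   14   26   24
0.56    4    4   54   18   16    4   20    5    6    4   15   16    5   15    5    5    5    4   19
0.54    4    4   16   81   54    4    4    4    6    4   15   15    5   15   16    5    5    4   18
0.52    4    4   15   80   52    4   20    4   15   16    6    5    5   15   12    4    5    5   17
0.50    7    4   12   17   17   14   20    5   15   15   15    4    5    4    5    4    5    5   17
0.48    7    4    4   16   17   14   18    4   15   16   14    5    4    4    4    5    4    5   16
0.46    7    4    4   15   14    4    4    5   11   15    4    6    7    5   54    5    5    5   16
0.44    8    4    4    4    4    5    4    5    4    4    4    6    5   17   68   68    6    5   14
0.42    9    7    4    4    4    4    4    4   24   25    5    5    4   19   73   74   13    5   14
```

>>> play_rows([
  {"linear":[0,0,0],"turn":[0,0,-8.4]},
  {"linear":[42,-37,0]},
  {"linear":[42,-37,0]},
  {"linear":[42,-37,0]},
  {"linear":[42,-37,0]},
  {"linear":[42,-37,0]},
  {"linear":[42,-37,0]},
  {"linear":[42,-37,0]},
], hand=60)

```text
validation failed for argument at $.ro...
```

```bash
cat >> h.py <<'E'
STACK=[.5306,.2310];NEST={200:[.4963,.0060],100:[.563,-.0595],50:[.538,-.167],20:[.592,-.255]}
def go(*targets):
    from plant import ctrl
    from scipy.spatial.transform import Rotation as Ro
    s=ctrl.state();q=s["orientation"];R=Ro.from_quat([q[1],q[2],q[3],q[0]]).as_matrix()
    print("t",round(s["t"],2),"pos",s["tool_pos"].round(4),"yaw",np.degrees(np.arctan2(R[1,0],R[0,0])).round(2),"zaxis",R[:,2].round(3),"j",s["joint_positions"].round(2),"F",s["wrist_force"].round(1),"grip",round(s["grip_width"]*87.8,1),round(s["finger_force"],1))
    for T in targets: print("delta tool mm",(R.T@(np.array(T)-s["tool_pos"])*1000).round(1))
E
python3 -c "
from h import *
go(STACK+[.16])"
```

```text
t 0.1 pos [ 0.1945 -0.5935  0.2329] yaw 18.15 zaxis [-0.001  0.001 -1.   ] j [ 1.19  0.41 -0.01  1.6   0.01  1.13 -0.08] F [-0.5  1.2 -0.3] grip 87.7 0.0
delta tool mm [ 576.2 -678.7   73.8]
```

Each row needs both fields.

>>> play_rows([
  {"linear":[0,0,0],"turn":[0,0,-8.4]},
  {"linear":[42,-37,0],"turn":[0,0,0]},
  {"linear":[42,-37,0],"turn":[0,0,0]},
  {"linear":[42,-37,0],"turn":[0,0,0]},
  {"linear":[42,-37,0],"turn":[0,0,0]},
  {"linear":[42,-37,0],"turn":[0,0,0]},
  {"linear":[42,-37,0],"turn":[0,0,0]},
  {"linear":[42,-37,0],"turn":[0,0,0]},
], hand=60)

```text
t: 1.1
tool_pos: [0.3422, -0.229, 0.2336]
orientation: [0.0, 0.973, 0.23, -0.0]
wrist_force: [1.4, -0.2, 0.2]
grip_width: 0.682
finger_force: 0.0
```

```bash
python3 -c "
from h import *
go(STACK+[.16])"
```

```text
t 1.1 pos [ 0.3422 -0.229   0.2336] yaw 26.55 zaxis [ 0. -0. -1.] j [ 0.76  0.06 -0.3   2.06  0.02  1.03 -0.66] F [ 1.4 -0.2  0.2] grip 59.9 0.0
delta tool mm [ 374.2 -327.3   73.5]
```

>>> play_rows([
  {"linear":[46,-40,6],"turn":[0,0,0]},
  {"linear":[46,-40,6],"turn":[0,0,0]},
  {"linear":[46,-40,6],"turn":[0,0,0]},
  {"linear":[46,-40,6],"turn":[0,0,0]},
  {"linear":[46,-40,6],"turn":[0,0,0]},
  {"linear":[46,-40,6],"turn":[0,0,0]},
  {"linear":[46,-40,6],"turn":[0,0,0]},
  {"linear":[46,-40,6],"turn":[0,0,0]},
])

```text
t: 2.1
tool_pos: [0.5286, 0.2215, 0.185]
orientation: [0.0, 0.973, 0.229, -0.0]
wrist_force: [1.7, -0.4, -0.2]
grip_width: 0.679
finger_force: 0.0
```

>>> play_rows([
  {"linear":[0,0,0],"turn":[0,0,0]},
])

```text
t: 2.22
tool_pos: [0.5274, 0.2253, 0.1844]
orientation: [-0.002, 0.973, 0.233, -0.001]
wrist_force: [-0.0, 0.6, 0.0]
grip_width: 0.683
finger_force: 0.0
```

```bash
python3 -c "
from h import *
go(STACK+[.16],STACK+[.0875])
from plant import ctrl
for n in('top','side'):
    c=ctrl.read_camera(n);np.savez(f'pics/{n}1.npz',**c);im=c['img'][130:270,120:320] if n=='top' else c['img'][130:330,150:350]
    cv2.imwrite(f'pics/{n}1.png',cv2.resize(im[...,::-1],None,fx=3,fy=3))
"
```

```text
t 2.23 pos [0.5274 0.2253 0.1844] yaw 26.92 zaxis [-0.002  0.003 -1.   ] j [-0.02  0.44 -0.61  1.75  0.29  1.04 -1.84] F [-0.   0.6  0. ] grip 60.0 0.0
delta tool mm [ 5.4 -3.5 24.4]
delta tool mm [ 5.5 -3.3 96.9]
```

View pics/side1.png

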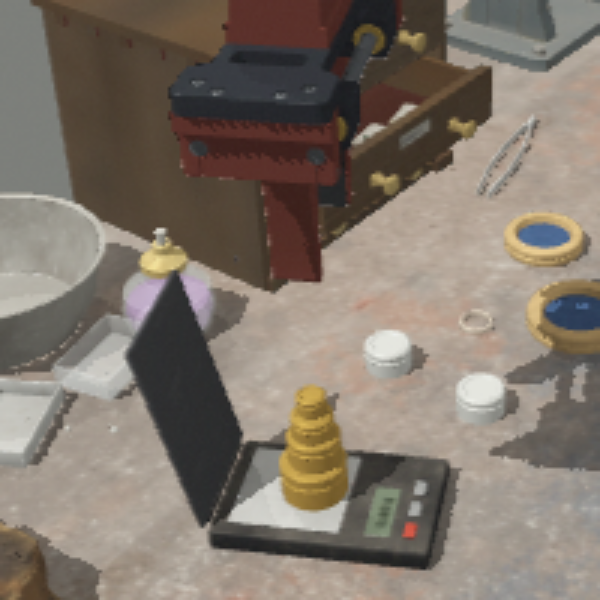

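The gripper hangs open over the stack (crop 312,395). The lid leans back, clear of the gripper. I'll lower it onto weight_20.

>>> play_rows([
  {"linear":[5.5,-3.3,0],"turn":[0,0,0]},
  {"linear":[0,0,30],"turn":[0,0,0]},
  {"linear":[0,0,30],"turn":[0,0,0]},
  {"linear":[0,0,22],"turn":[0,0,0]},
  {"linear":[0,0,12],"turn":[0,0,0]},
  {"linear":[0,0,0],"turn":[0,0,0]},
  {"linear":[0,0,0],"turn":[0,0,0]},
], hand=50)

```text
t: 3.2
tool_pos: [0.5321, 0.2254, 0.0926]
orientation: [-0.0, 0.973, 0.229, 0.001]
wrist_force: [0.3, -0.3, 0.2]
grip_width: 0.571
finger_force: 0.0
```

```bash
python3 -c "
from h import *
go(STACK+[.0855])
from plant import ctrl
o=[]
for n in('top','side'):
    c=ctrl.read_camera(n);np.savez(f'pics/{n}2.npz',**c);im=c['img'][155:255,150:250] if n=='top' else c['img'][200:300,210:310]
    o.append(cv2.resize(im[...,::-1],None,fx=4,fy=4))
cv2.imwrite('pics/b2.png',np.hstack(o))
"
```

```text
t 3.2 pos [0.5321 0.2254 0.0926] yaw 26.53 zaxis [ 0.001  0.    -1.   ] j [-0.07  0.56 -0.56  1.82  0.38  0.87 -1.92] F [ 0.3 -0.3  0.2] grip 50.1 0.0
delta tool mm [ 1.1 -5.7  7.1]
```

View pics/b2.png

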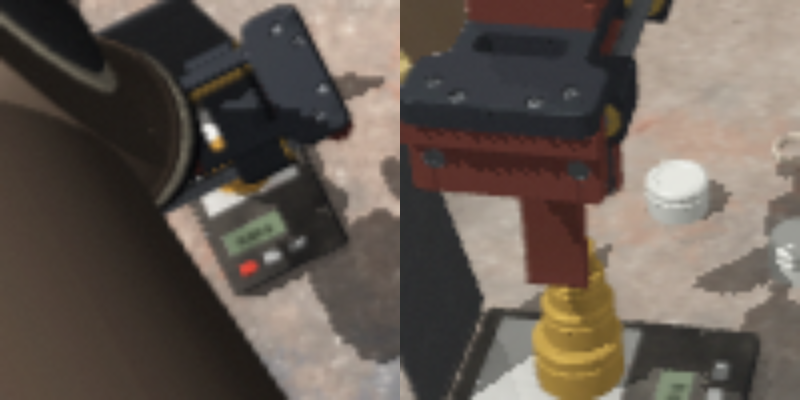

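```bash
python3 -c "
from h import *
c=dict(np.load('pics/side2.npz'));K,R,t=c['K'],c['R'],c['t']
for X in ([.5149,.2599,.0816],[.5306,.2310,.081],[.5306,.231,.014]):
    p=K@(R@np.array(X)+t);print((p[:2]/p[2]).round(1))
P=pts(c);h=cv2.cvtColor(c['img'],cv2.COLOR_RGB2HSV)
m=((h[...,0]<10)|(h[...,0]>170))&(h[...,1]>110);
m[:250]=0;m[274:]=0;m[:,:235]=0;m[:,265:]=0
for v in range(255,274,3):
    u=np.where(m[v])[0]; print(v,(u.min(),u.max(),P[v,int(u.mean())].round(4)) if len(u) else '')
"
```

```text
[247.9 274.9]
[252.3 261.1]
[254.6 293. ]
255 (np.int64(241), np.int64(255), array([0.5143, 0.2569, 0.1178]))
258 (np.int64(242), np.int64(255), array([0.516 , 0.2556, 0.1105]))
261 (np.int64(242), np.int64(256), array([0.5153, 0.2547, 0.1046]))
264 (np.int64(242), np.int64(256), array([0.5166, 0.2539, 0.0977]))
267 (np.int64(242), np.int64(256), array([0.5153, 0.2557, 0.0938]))
270 (np.int64(243), np.int64(256), array([0.5153, 0.2562, 0.0883]))
273
```

>>> play_rows([
  {"linear":[1.5,-5.7,0],"turn":[0,0,0]},
  {"linear":[0,0,5],"turn":[0,0,0]},
  {"linear":[0,0,2],"turn":[0,0,0]},
  {"linear":[0,0,0],"turn":[0,0,0]},
], hand=40)

```text
t: 3.8
tool_pos: [0.5301, 0.231, 0.0843]
orientation: [0.0, 0.973, 0.23, -0.0]
wrist_force: [0.5, -0.5, -0.3]
grip_width: 0.453
finger_force: 0.0
```

>>> play_rows([
  {"linear":[0,0,0],"turn":[0,0,0]},
  {"linear":[0,0,0],"turn":[0,0,0]},
  {"linear":[0,0,0],"turn":[0,0,0]},
  {"linear":[0,0,0],"turn":[0,0,0]},
], hand=10)

```text
t: 4.3
tool_pos: [0.5304, 0.2311, 0.0847]
orientation: [0.0, 0.973, 0.23, 0.0]
wrist_force: [1.6, -0.3, 1.3]
grip_width: 0.164
finger_force: 30.0
```

```bash
python3 -c "
from h import *
go(STACK+[.0855])
"
```

```text
t 4.3 pos [0.5304 0.2311 0.0847] yaw 26.55 zaxis [ 0. -0. -1.] j [-0.08  0.57 -0.56  1.83  0.38  0.86 -1.93] F [ 1.6 -0.3  1.3] grip 14.4 30.0
delta tool mm [ 0.2  0.2 -0.8]
```

>>> play_rows([
  {"linear":[0,0,-4],"turn":[0,0,0]},
  {"linear":[0,0,-10],"turn":[0,0,0]},
  {"linear":[0,0,-25],"turn":[0,0,0]},
  {"linear":[0,0,-25],"turn":[0,0,0]},
  {"linear":[0,0,0],"turn":[0,0,0]},
  {"linear":[0,0,0],"turn":[0,0,0]},
])

```text
t: 5.05
tool_pos: [0.5301, 0.2308, 0.1484]
orientation: [0.0, 0.973, 0.23, -0.0]
wrist_force: [-0.5, -0.1, -1.1]
grip_width: 0.163
finger_force: 30.0
```

```bash
python3 -c "
from h import *
go(NEST[20]+[.148],NEST[20]+[.03])
from plant import ctrl
c=ctrl.read_camera('side');np.savez('pics/side3.npz',**c);im=c['img'][190:300,200:310]
cv2.imwrite('pics/b3.png',cv2.resize(im[...,::-1],None,fx=5,fy=5))
"
```

```text
t 5.05 pos [0.5301 0.2308 0.1484] yaw 26.54 zaxis [-0. -0. -1.] j [-0.05  0.49 -0.59  1.77  0.32  0.98 -1.88] F [-0.5 -0.1 -1.1] grip 14.3 30.0
delta tool mm [-161.8  462.3    0.5]
delta tool mm [-161.7  462.2  118.5]
```

View pics/b3.png

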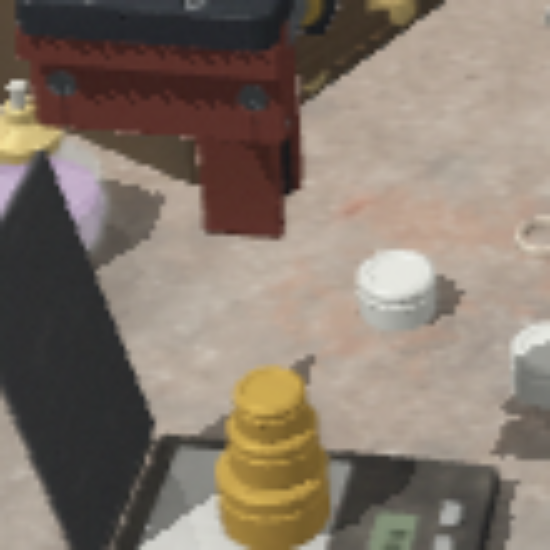

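Weight_20 is in the grip: three discs remain at crop (275,460) and there is nothing on top of them. I'll carry it to nest_20.

>>> play_rows([
  {"linear":[-20,57,0],"turn":[0,0,0]},
  {"linear":[-20,57,0],"turn":[0,0,0]},
  {"linear":[-20,57,0],"turn":[0,0,0]},
  {"linear":[-20,57,0],"turn":[0,0,0]},
  {"linear":[-20,57,0],"turn":[0,0,0]},
  {"linear":[-20,57,0],"turn":[0,0,0]},
  {"linear":[-20,57,0],"turn":[0,0,0]},
  {"linear":[-20,57,20],"turn":[0,0,0]},
])

```text
t: 6.1
tool_pos: [0.5915, -0.2495, 0.1292]
orientation: [0.001, 0.973, 0.23, 0.001]
wrist_force: [1.0, 0.8, -0.6]
grip_width: 0.166
finger_force: 30.0
```

>>> play_rows([
  {"linear":[-2,6,20],"turn":[0,0,0]},
  {"linear":[0,0,20],"turn":[0,0,0]},
  {"linear":[0,0,15],"turn":[0,0,0]},
  {"linear":[0,0,10],"turn":[0,0,0]},
  {"linear":[0,0,0],"turn":[0,0,0]},
  {"linear":[0,0,0],"turn":[0,0,0]},
  {"linear":[0,0,0],"turn":[0,0,0]},
])

```text
t: 6.98
tool_pos: [0.5923, -0.2536, 0.0648]
orientation: [0.0, 0.973, 0.23, 0.001]
wrist_force: [0.5, 0.4, -0.2]
grip_width: 0.165
finger_force: 30.0
```

```bash
python3 -c "
from h import *
go(NEST[20]+[.0255])
from plant import ctrl
o=[]
for n in('top','side'):
    c=ctrl.read_camera(n);np.savez(f'pics/{n}4.npz',**c);im=c['img'][130:210,372:452] if n=='top' else c['img'][120:200,320:400]
    o.append(cv2.resize(im[...,::-1],None,fx=5,fy=5))
cv2.imwrite('pics/b4.png',np.hstack(o))
"
```

```text
t 6.97 pos [ 0.5923 -0.2536  0.0648] yaw 26.56 zaxis [ 0.001 -0.001 -1.   ] j [ 0.64  0.66 -0.45  1.67  0.36  0.89 -1.06] F [ 0.5  0.4 -0.2] grip 14.5 30.0
delta tool mm [-0.9  1.1 39.3]
```

View pics/b4.png

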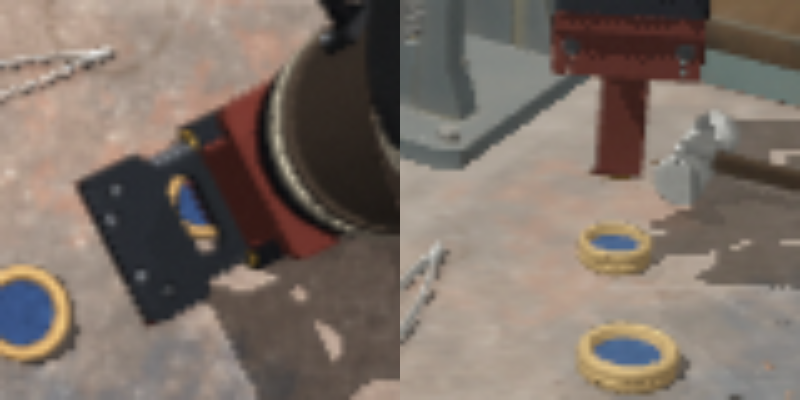

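```bash
python3 -c "
from h import *
c=dict(np.load('pics/side4.npz'));h=cv2.cvtColor(c['img'],cv2.COLOR_RGB2HSV)
m=cv2.inRange(h,(100,90,40),(125,255,255));m[:,:340]=0;m[:160]=0;m[178:]=0;m[:,385:]=0
u=np.where(m.any(0))[0];v=np.where(m.any(1))[0];print(u.min(),u.max(),v.min(),v.max())
uu,vv=(u.min()+u.max())/2,(v.min()+v.max())/2
q=cast(c,uu,vv,.008);o=-c['R'].T@c['t'];d=(q-o)[:2];b=d/(o[2]-.008)*.0025
print(q,q[:2]-b)
K,R,t=c['K'],c['R'],c['t']
for X in ([.5923,-.2536,.048],[.592,-.255,.008]):
    p=K@(R@np.array(X)+t);print((p[:2]/p[2]).round(1))
print(c['img'][150:160,355:372,:].mean(2).astype(int))
"
```

```text
359 366 167 169
[ 0.59545761 -0.26236219  0.008     ] [ 0.59337088 -0.25814987]
[363.  155.2]
[362.3 169.5]
[[152 153 152 152  87  56  56  56  55  56  56  57  56  77 143 150 148]
 [153 153 152 152  86  56  55  57  56  56  56  58  57  80 143 151 143]
 [150 152 152 151  85  57  57  57  57  57  56  56  57 103 150 117 110]
 [155 157 157 122  73  58  56  59  58  59  58  59  59 103 148 153 155]
 [152 152 138  79  50  48  50  52  56  58  58  59  58 124 151 145 140]
 [149 146 147 148 148 131 114  69  57  60  60  94  99 125 153 149 140]
 [150 151 150 147 147 137 147 150 152 152 151 152 155 158 159 146 139]
 [151 150 149 149 150 151 152 154 154 154 152 154 148 157 159 159 142]
 [148 149 150 151 154 158 160 158 158 159 157 156 156 156 157 158 141]
 [157 155 153 154 154 154 155 155 158 158 157 155 155 157 159 158 159]]
```

>>> play_rows([
  {"linear":[-0.7,1.8,10],"turn":[0,0,0]},
  {"linear":[0,0,15],"turn":[0,0,0]},
  {"linear":[0,0,8],"turn":[0,0,0]},
  {"linear":[0,0,4],"turn":[0,0,0]},
  {"linear":[0,0,1.5],"turn":[0,0,0]},
  {"linear":[0,0,0],"turn":[0,0,0]},
  {"linear":[0,0,0],"turn":[0,0,0]},
])

```text
t: 7.95
tool_pos: [0.5922, -0.2555, 0.0259]
orientation: [0.0, 0.973, 0.23, 0.0]
wrist_force: [0.1, 0.3, -0.6]
grip_width: 0.169
finger_force: 30.0
```

```bash
python3 -c "
from h import *
go([.5925,-.2555,.025])"
```

```text
t 7.95 pos [ 0.5922 -0.2555  0.0259] yaw 26.55 zaxis [ 0.001 -0.    -1.   ] j [ 0.63  0.71 -0.43  1.69  0.39  0.82 -1.08] F [ 0.1  0.3 -0.6] grip 14.9 30.0
delta tool mm [0.3 0.2 0.9]
```

>>> play_rows([
  {"linear":[0,0,1],"turn":[0,0,0]},
  {"linear":[0,0,0],"turn":[0,0,0]},
  {"linear":[0,0,0],"turn":[0,0,0]},
])

```text
t: 8.32
tool_pos: [0.5921, -0.2555, 0.0247]
orientation: [0.0, 0.973, 0.23, 0.0]
wrist_force: [0.1, -0.4, 1.0]
grip_width: 0.162
finger_force: 30.0
```

>>> play_rows([
  {"linear":[0,0,0],"turn":[0,0,0]},
  {"linear":[0,0,0],"turn":[0,0,0]},
  {"linear":[0,0,0],"turn":[0,0,0]},
  {"linear":[0,0,-5],"turn":[0,0,0]},
  {"linear":[0,0,-20],"turn":[0,0,0]},
  {"linear":[0,0,-50],"turn":[0,0,0]},
  {"linear":[0,0,-50],"turn":[0,0,0]},
  {"linear":[20,-57,0],"turn":[0,0,0]},
], hand=26)

```text
t: 9.32
tool_pos: [0.587, -0.2006, 0.1551]
orientation: [0.003, 0.974, 0.226, 0.004]
wrist_force: [1.3, 1.3, -1.1]
grip_width: 0.294
finger_force: 0.0
```

>>> play_rows([
  {"linear":[20,-57,0],"turn":[0,0,0]},
  {"linear":[20,-57,0],"turn":[0,0,0]},
  {"linear":[20,-57,0],"turn":[0,0,0]},
  {"linear":[20,-57,0],"turn":[0,0,0]},
  {"linear":[20,-57,0],"turn":[0,0,0]},
  {"linear":[20,-57,0],"turn":[0,0,0]},
  {"linear":[20,-57,0],"turn":[0,0,0]},
], hand=45)

```text
t: 10.2
tool_pos: [0.5312, 0.2259, 0.1512]
orientation: [0.0, 0.973, 0.229, 0.001]
wrist_force: [0.9, 0.4, -0.2]
grip_width: 0.51
finger_force: 0.0
```

```bash
python3 -c "
from h import *
go(STACK+[.11],STACK+[.071])
from plant import ctrl
o=[]
for n in('top','side'):
    c=ctrl.read_camera(n);np.savez(f'pics/{n}5.npz',**c);im=c['img'][130:210,372:452] if n=='top' else c['img'][130:210,320:400]
    o.append(cv2.resize(im[...,::-1],None,fx=5,fy=5))
cv2.imwrite('pics/b5.png',np.hstack(o))
"
```

```text
t 10.2 pos [0.5312 0.2259 0.1512] yaw 26.53 zaxis [ 0.002  0.    -1.   ] j [-0.04  0.48 -0.6   1.78  0.32  0.98 -1.87] F [ 0.9  0.4 -0.2] grip 44.8 0.0
delta tool mm [ 1.7 -4.9 41.2]
delta tool mm [ 1.6 -4.9 80.2]
```

View pics/b5.png

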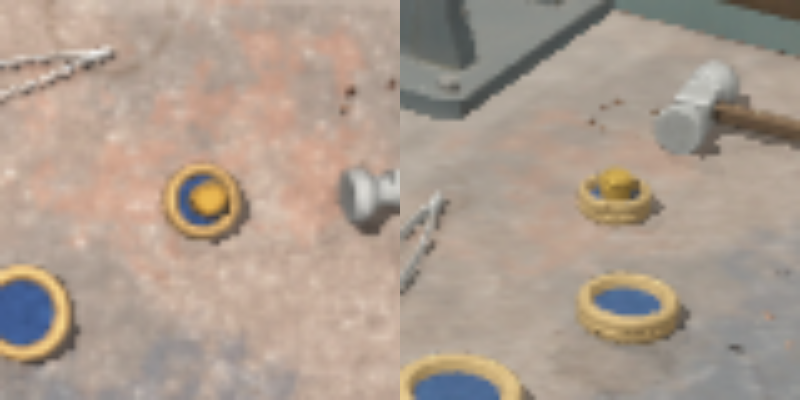

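Weight_20 sits flat in its nest: top crop (210,197), nest centre (203,201). Next is weight_50.

>>> play_rows([
  {"linear":[1.6,-4.9,20],"turn":[0,0,0]},
  {"linear":[0,0,30],"turn":[0,0,0]},
  {"linear":[0,0,18],"turn":[0,0,0]},
  {"linear":[0,0,8],"turn":[0,0,0]},
  {"linear":[0,0,0],"turn":[0,0,0]},
  {"linear":[0,0,0],"turn":[0,0,0]},
])

```text
t: 11.05
tool_pos: [0.531, 0.2292, 0.0742]
orientation: [-0.0, 0.973, 0.229, 0.001]
wrist_force: [-0.3, -0.4, 0.4]
grip_width: 0.513
finger_force: 0.0
```

```bash
python3 -c "
from h import *
go(STACK+[.0725])"
```

```text
t 11.05 pos [0.531  0.2292 0.0742] yaw 26.53 zaxis [ 0.001  0.    -1.   ] j [-0.08  0.58 -0.55  1.83  0.4   0.84 -1.94] F [-0.3 -0.4  0.4] grip 45.1 0.0
delta tool mm [ 0.4 -1.8  1.7]
```

>>> play_rows([
  {"linear":[0.4,-1.8,1.7],"turn":[0,0,0]},
  {"linear":[0,0,0],"turn":[0,0,0]},
  {"linear":[0,0,0],"turn":[0,0,0]},
])

```text
t: 11.42
tool_pos: [0.5301, 0.231, 0.072]
orientation: [0.0, 0.973, 0.23, 0.0]
wrist_force: [0.2, -0.0, -0.4]
grip_width: 0.51
finger_force: 0.0
```

>>> play_rows([
  {"linear":[0,0,0],"turn":[0,0,0]},
  {"linear":[0,0,0],"turn":[0,0,0]},
  {"linear":[0,0,0],"turn":[0,0,0]},
  {"linear":[0,0,0],"turn":[0,0,0]},
], hand=17)

```text
t: 11.92
tool_pos: [0.53, 0.2308, 0.0718]
orientation: [0.0, 0.973, 0.23, -0.0]
wrist_force: [0.9, 0.3, 1.5]
grip_width: 0.249
finger_force: 30.0
```

```bash
python3 -c "
from h import *
go(STACK+[.0725],NEST[50]+[.14],NEST[50]+[.025])"
```

```text
t 11.93 pos [0.53   0.2308 0.0718] yaw 26.55 zaxis [-0. -0. -1.] j [-0.09  0.58 -0.55  1.83  0.4   0.83 -1.95] F [0.9 0.3 1.5] grip 21.9 30.0
delta tool mm [ 0.6  0.1 -0.7]
delta tool mm [-170.7  359.5  -68.2]
delta tool mm [-170.7  359.5   46.8]
```

>>> play_rows([
  {"linear":[0,0,-5],"turn":[0,0,0]},
  {"linear":[0,0,-15],"turn":[0,0,0]},
  {"linear":[0,0,-30],"turn":[0,0,0]},
  {"linear":[0,0,-20],"turn":[0,0,0]},
  {"linear":[-24,51,0],"turn":[0,0,0]},
  {"linear":[-24,51,0],"turn":[0,0,0]},
  {"linear":[-24,51,0],"turn":[0,0,0]},
  {"linear":[-24,51,0],"turn":[0,0,0]},
])

```text
t: 12.92
tool_pos: [0.5354, 0.0036, 0.1427]
orientation: [0.0, 0.973, 0.23, 0.001]
wrist_force: [0.8, -0.1, -1.1]
grip_width: 0.249
finger_force: 30.0
```

>>> play_rows([
  {"linear":[-24,51,0],"turn":[0,0,0]},
  {"linear":[-24,51,0],"turn":[0,0,0]},
  {"linear":[-24,51,0],"turn":[0,0,0]},
  {"linear":[-3,3,40],"turn":[0,0,0]},
  {"linear":[0,0,30],"turn":[0,0,0]},
  {"linear":[0,0,10],"turn":[0,0,0]},
  {"linear":[0,0,0],"turn":[0,0,0]},
  {"linear":[0,0,0],"turn":[0,0,0]},
])

```text
t: 13.92
tool_pos: [0.539, -0.1674, 0.0632]
orientation: [0.0, 0.973, 0.23, 0.001]
wrist_force: [0.1, 0.5, -0.6]
grip_width: 0.246
finger_force: 30.0
```

```bash
python3 -c "
from h import *
go(NEST[50]+[.0255])"
```

```text
t 13.93 pos [ 0.539  -0.1674  0.0632] yaw 26.58 zaxis [ 0.002 -0.001 -1.   ] j [ 0.58  0.56 -0.48  1.88  0.36  0.78 -1.2 ] F [ 0.1  0.5 -0.6] grip 21.6 30.0
delta tool mm [-0.7 -0.9 37.7]
```

>>> play_rows([
  {"linear":[-0.7,-0.9,10],"turn":[0,0,0]},
  {"linear":[0,0,14],"turn":[0,0,0]},
  {"linear":[0,0,8],"turn":[0,0,0]},
  {"linear":[0,0,4],"turn":[0,0,0]},
  {"linear":[0,0,1],"turn":[0,0,0]},
  {"linear":[0,0,0],"turn":[0,0,0]},
  {"linear":[0,0,0],"turn":[0,0,0]},
])

```text
t: 14.8
tool_pos: [0.5364, -0.1669, 0.0257]
orientation: [0.0, 0.973, 0.23, -0.001]
wrist_force: [-5.5, 0.8, 13.8]
grip_width: 0.247
finger_force: 30.0
```

```bash
python3 -c "
from h import *
go(NEST[50]+[.0250])"
```

```text
t 14.8 pos [ 0.5364 -0.1669  0.0257] yaw 26.56 zaxis [-0.001 -0.001 -1.   ] j [ 0.55  0.61 -0.45  1.9   0.39  0.72 -1.24] F [-5.5  0.8 13.8] grip 21.7 30.0
delta tool mm [1.4 0.8 0.7]
```

>>> play_rows([
  {"linear":[0,0,-1],"turn":[0,0,0]},
  {"linear":[0,0,0],"turn":[0,0,0]},
])

```text
t: 15.05
tool_pos: [0.5372, -0.1671, 0.0258]
orientation: [0.0, 0.973, 0.23, 0.0]
wrist_force: [-0.5, 0.1, 2.1]
grip_width: 0.247
finger_force: 30.0
```

```bash
python3 -c "
from h import *
go(NEST[50]+[.0250])
from plant import ctrl
o=[]
for n in('top','side'):
    c=ctrl.read_camera(n);np.savez(f'pics/{n}6.npz',**c);im=c['img'][150:230,336:416] if n=='top' else c['img'][150:230,320:400]
    o.append(cv2.resize(im[...,::-1],None,fx=5,fy=5))
cv2.imwrite('pics/b6.png',np.hstack(o))
"
```

```text
t 15.05 pos [ 0.5372 -0.1671  0.0258] yaw 26.55 zaxis [ 0. -0. -1.] j [ 0.55  0.61 -0.45  1.9   0.39  0.71 -1.23] F [-0.5  0.1  2.1] grip 21.6 30.0
delta tool mm [0.8 0.3 0.8]
```

View pics/b6.png

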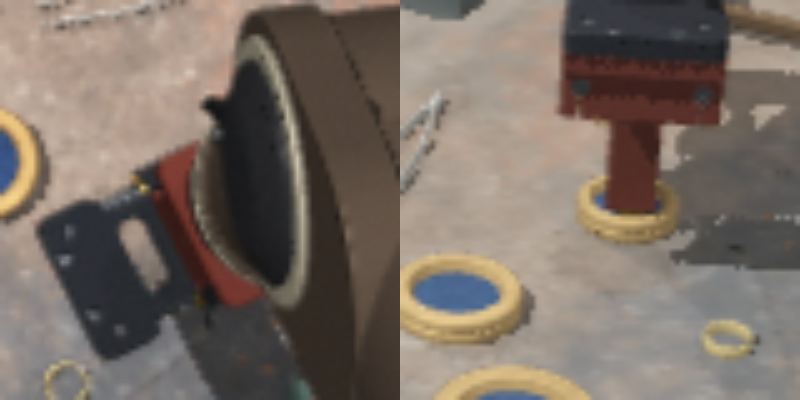

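The finger is centred on nest_50 (side crop 630,205), with the weight resting on the felt. Releasing it.

>>> play_rows([
  {"linear":[0,0,0],"turn":[0,0,0]},
  {"linear":[0,0,0],"turn":[0,0,0]},
  {"linear":[0,0,0],"turn":[0,0,0]},
  {"linear":[0,0,-5],"turn":[0,0,0]},
  {"linear":[0,0,-20],"turn":[0,0,0]},
  {"linear":[0,0,-45],"turn":[0,0,0]},
  {"linear":[0,0,-45],"turn":[0,0,0]},
  {"linear":[24,-51,0],"turn":[0,0,0]},
], hand=33)

```text
t: 16.15
tool_pos: [0.5382, -0.1149, 0.1457]
orientation: [0.003, 0.974, 0.226, 0.003]
wrist_force: [1.2, 1.5, -0.0]
grip_width: 0.374
finger_force: 0.0
```

>>> play_rows([
  {"linear":[24,-51,0],"turn":[0,0,0]},
  {"linear":[24,-51,0],"turn":[0,0,0]},
  {"linear":[24,-51,0],"turn":[0,0,0]},
  {"linear":[24,-51,0],"turn":[0,0,0]},
  {"linear":[24,-51,0],"turn":[0,0,0]},
  {"linear":[24,-51,0],"turn":[0,0,0]},
  {"linear":[2,-2,10],"turn":[0,0,0]},
  {"linear":[0,0,0],"turn":[0,0,0]},
], hand=50)

```text
t: 17.15
tool_pos: [0.5282, 0.2294, 0.1308]
orientation: [0.0, 0.973, 0.23, -0.0]
wrist_force: [-0.4, -0.6, -0.4]
grip_width: 0.569
finger_force: 0.0
```

```bash
python3 -c "
from h import *
go(STACK+[.0605])
from plant import ctrl
o=[]
for n in('top','side'):
    c=ctrl.read_camera(n);np.savez(f'pics/{n}7.npz',**c);im=c['img'][150:230,336:416] if n=='top' else c['img'][150:230,320:400]
    o.append(cv2.resize(im[...,::-1],None,fx=5,fy=5))
cv2.imwrite('pics/b7.png',np.hstack(o))
"
```

```text
t 17.15 pos [0.5282 0.2294 0.1308] yaw 26.59 zaxis [-0.001 -0.001 -1.   ] j [-0.05  0.51 -0.59  1.79  0.34  0.94 -1.9 ] F [-0.4 -0.6 -0.4] grip 49.9 0.0
delta tool mm [ 2.9 -0.4 70.3]
```

View pics/b7.png

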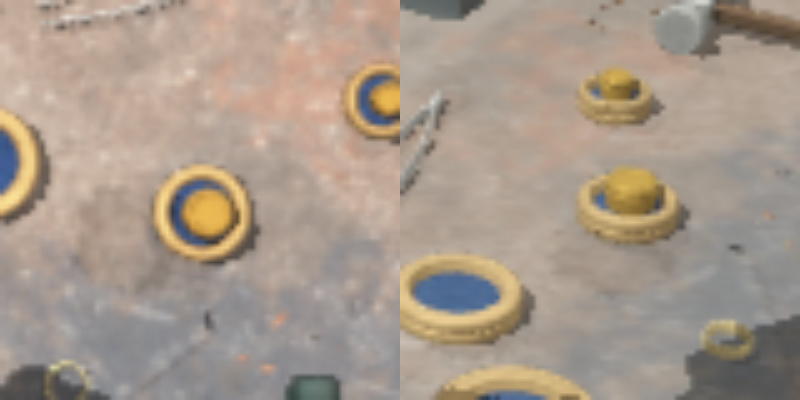

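Weight_50 lies flat in its nest: top crop (209,213), rim centre (203,212). Next is weight_100.

>>> play_rows([
  {"linear":[2,-0.5,25],"turn":[0,0,0]},
  {"linear":[0,0,28],"turn":[0,0,0]},
  {"linear":[0,0,16],"turn":[0,0,0]},
  {"linear":[0,0,7.5],"turn":[0,0,0]},
  {"linear":[0,0,0],"turn":[0,0,0]},
  {"linear":[0,0,0],"turn":[0,0,0]},
  {"linear":[0,0,0],"turn":[0,0,0]},
])

```text
t: 18.12
tool_pos: [0.5305, 0.2316, 0.055]
orientation: [-0.0, 0.973, 0.23, 0.001]
wrist_force: [0.9, 0.5, -0.0]
grip_width: 0.573
finger_force: 0.0
```

```bash
python3 -c "
from h import *
go(STACK+[.0542])"
```

```text
t 18.12 pos [0.5305 0.2316 0.055 ] yaw 26.56 zaxis [ 0.001  0.    -1.   ] j [-0.1   0.61 -0.54  1.84  0.42  0.81 -1.97] F [ 0.9  0.5 -0. ] grip 50.3 0.0
delta tool mm [-0.2  0.6  0.8]
```

>>> play_rows([
  {"linear":[0,0,0.5],"turn":[0,0,0]},
  {"linear":[0,0,0],"turn":[0,0,0]},
  {"linear":[0,0,0],"turn":[0,0,0]},
  {"linear":[0,0,0],"turn":[0,0,0]},
], hand=23)

```text
t: 18.62
tool_pos: [0.5302, 0.2314, 0.0539]
orientation: [0.0, 0.973, 0.23, 0.0]
wrist_force: [-1.2, -0.8, 2.0]
grip_width: 0.321
finger_force: 30.0
```

>>> play_rows([
  {"linear":[0,0,-4],"turn":[0,0,0]},
  {"linear":[0,0,-12],"turn":[0,0,0]},
  {"linear":[0,0,-30],"turn":[0,0,0]},
  {"linear":[0,0,-30],"turn":[0,0,0]},
  {"linear":[-40,30,0],"turn":[0,0,8.9]},
  {"linear":[-20,40,0],"turn":[0,0,8.9]},
  {"linear":[0,40,0],"turn":[0,0,8.8]},
  {"linear":[0,0,0],"turn":[0,0,0]},
])

```text
t: 19.62
tool_pos: [0.5075, 0.0994, 0.1306]
orientation: [0.001, 1.0, -0.004, 0.001]
wrist_force: [-0.1, 0.0, -0.6]
grip_width: 0.322
finger_force: 30.0
```

```bash
python3 -c "
from h import *
go([.5635,-.058,.12],[.5635,-.058,.0265])"
```

```text
t 19.62 pos [0.5075 0.0994 0.1306] yaw -0.43 zaxis [ 0.001 -0.002 -1.   ] j [ 0.11  0.39 -0.49  1.94  0.24  0.86 -2.09] F [-0.1  0.  -0.6] grip 28.3 30.0
delta tool mm [ 57.1 156.9  11. ]
delta tool mm [ 57.  156.7 104.5]
```

>>> play_rows([
  {"linear":[14,39,0],"turn":[0,0,0]},
  {"linear":[14,39,0],"turn":[0,0,0]},
  {"linear":[14,39,0],"turn":[0,0,0]},
  {"linear":[14,39,10],"turn":[0,0,0]},
  {"linear":[0,0,30],"turn":[0,0,0]},
  {"linear":[0,0,25],"turn":[0,0,0]},
  {"linear":[0,0,0],"turn":[0,0,0]},
  {"linear":[0,0,0],"turn":[0,0,0]},
])

```text
t: 20.62
tool_pos: [0.5635, -0.0522, 0.0659]
orientation: [-0.0, 1.0, 0.0, 0.001]
wrist_force: [0.1, -0.0, -1.2]
grip_width: 0.322
finger_force: 30.0
```

```bash
python3 -c "
from h import *
go([.5635,-.058,.0265])"
```

```text
t 20.62 pos [ 0.5635 -0.0522  0.0659] yaw 0.04 zaxis [ 0.001  0.    -1.   ] j [ 0.32  0.55 -0.41  1.88  0.3   0.78 -1.83] F [ 0.1 -0.  -1.2] grip 28.3 30.0
delta tool mm [-0.1  5.8 39.4]
```

>>> play_rows([
  {"linear":[0,5,10],"turn":[0,0,0]},
  {"linear":[0,0,12],"turn":[0,0,0]},
  {"linear":[0,0,0],"turn":[0,0,0]},
  {"linear":[0,0,0],"turn":[0,0,0]},
])

```text
t: 21.12
tool_pos: [0.5628, -0.058, 0.0427]
orientation: [-0.0, 1.0, -0.0, -0.0]
wrist_force: [-0.3, 0.1, -1.3]
grip_width: 0.319
finger_force: 30.0
```

```bash
python3 -c "
from h import *
go([.5635,-.058,.0265])"
```

```text
t 21.12 pos [ 0.5628 -0.058   0.0427] yaw -0.04 zaxis [-0.  0. -1.] j [ 0.31  0.58 -0.39  1.89  0.32  0.74 -1.83] F [-0.3  0.1 -1.3] grip 28.0 30.0
delta tool mm [ 0.7  0.  16.2]
```

>>> play_rows([
  {"linear":[0.5,0,7],"turn":[0,0,0]},
  {"linear":[0,0,5],"turn":[0,0,0]},
  {"linear":[0,0,3],"turn":[0,0,0]},
  {"linear":[0,0,1],"turn":[0,0,0]},
  {"linear":[0,0,0],"turn":[0,0,0]},
  {"linear":[0,0,0],"turn":[0,0,0]},
])

```text
t: 21.88
tool_pos: [0.5634, -0.0581, 0.027]
orientation: [0.0, 1.0, -0.0, 0.0]
wrist_force: [0.4, 0.4, -0.3]
grip_width: 0.32
finger_force: 30.0
```

```bash
python3 -c "
from h import *
go([.5635,-.058,.0259])"
```

```text
t 21.88 pos [ 0.5634 -0.0581  0.027 ] yaw -0.05 zaxis [ 0. -0. -1.] j [ 0.3   0.6  -0.38  1.89  0.33  0.71 -1.84] F [ 0.4  0.4 -0.3] grip 28.1 30.0
delta tool mm [ 0.1 -0.1  1.1]
```

>>> play_rows([
  {"linear":[0,0,0.8],"turn":[0,0,0]},
  {"linear":[0,0,0],"turn":[0,0,0]},
])

```text
t: 22.12
tool_pos: [0.5632, -0.0581, 0.026]
orientation: [0.0, 1.0, -0.0, -0.0]
wrist_force: [-0.3, -0.6, -1.4]
grip_width: 0.32
finger_force: 30.0
```

>>> play_rows([
  {"linear":[0,0,0],"turn":[0,0,0]},
  {"linear":[0,0,0],"turn":[0,0,0]},
  {"linear":[0,0,0],"turn":[0,0,0]},
  {"linear":[0,0,-5],"turn":[0,0,0]},
  {"linear":[0,0,-20],"turn":[0,0,0]},
  {"linear":[0,0,-40],"turn":[0,0,0]},
  {"linear":[0,0,-20],"turn":[0,0,0]},
  {"linear":[-14,-39,0],"turn":[0,0,0]},
], hand=39)

```text
t: 23.12
tool_pos: [0.5513, -0.0217, 0.1131]
orientation: [0.001, 1.0, -0.003, 0.002]
wrist_force: [-0.2, -0.1, 0.6]
grip_width: 0.441
finger_force: 0.0
```

>>> play_rows([
  {"linear":[-14,-39,0],"turn":[0,0,0]},
  {"linear":[-14,-39,0],"turn":[0,0,0]},
  {"linear":[-14,-39,0],"turn":[0,0,0]},
  {"linear":[0,-40,0],"turn":[0,0,-8.8]},
  {"linear":[20,-40,0],"turn":[0,0,-8.9]},
  {"linear":[40,-30,0],"turn":[0,0,-8.9]},
  {"linear":[0,0,0],"turn":[0,0,0]},
  {"linear":[0,0,0],"turn":[0,0,0]},
], hand=56)

```text
t: 24.12
tool_pos: [0.5496, 0.2205, 0.1107]
orientation: [0.0, 0.973, 0.229, -0.001]
wrist_force: [0.5, -0.2, 0.2]
grip_width: 0.637
finger_force: 0.0
```

```bash
python3 -c "
from h import *
go(STACK+[.0312])
from plant import ctrl
o=[]
for n in('top','side'):
    c=ctrl.read_camera(n);np.savez(f'pics/{n}8.npz',**c);im=c['img'][140:220,292:372] if n=='top' else c['img'][170:250,290:370]
    o.append(cv2.resize(im[...,::-1],None,fx=5,fy=5))
cv2.imwrite('pics/b8.png',np.hstack(o))
"
```

```text
t 24.12 pos [0.5496 0.2205 0.1107] yaw 26.48 zaxis [-0.001 -0.001 -1.   ] j [-0.04  0.56 -0.58  1.77  0.37  0.93 -1.89] F [ 0.5 -0.2  0.2] grip 56.0 0.0
delta tool mm [-12.3 -17.9  79.5]
```

View pics/b8.png

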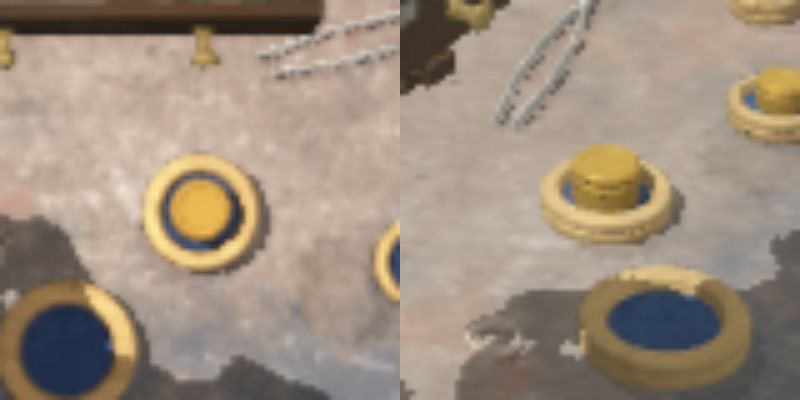

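Weight_100 sits centred in its nest: top crop (202,211). Now weight_200.

>>> play_rows([
  {"linear":[-12.3,-17.5,0],"turn":[0,0,0]},
  {"linear":[0,0,20],"turn":[0,0,0]},
  {"linear":[0,0,25],"turn":[0,0,0]},
  {"linear":[0,0,20],"turn":[0,0,0]},
  {"linear":[0,0,12],"turn":[0,0,0]},
  {"linear":[0,0,2],"turn":[0,0,0]},
  {"linear":[0,0,0],"turn":[0,0,0]},
  {"linear":[0,0,0],"turn":[0,0,0]},
])

```text
t: 25.22
tool_pos: [0.5318, 0.2316, 0.0327]
orientation: [-0.0, 0.973, 0.23, 0.001]
wrist_force: [-0.6, 0.3, 0.7]
grip_width: 0.639
finger_force: 0.0
```

```bash
python3 -c "
from h import *
go(STACK+[.0312])"
```

```text
t 25.23 pos [0.5318 0.2316 0.0327] yaw 26.54 zaxis [ 0.001  0.    -1.   ] j [-0.11  0.64 -0.53  1.85  0.45  0.77 -1.98] F [-0.6  0.3  0.7] grip 56.1 0.0
delta tool mm [-1.4  0.   1.5]
```

>>> play_rows([
  {"linear":[-1,0,1],"turn":[0,0,0]},
  {"linear":[0,0,0],"turn":[0,0,0]},
  {"linear":[0,0,0],"turn":[0,0,0]},
  {"linear":[0,0,0],"turn":[0,0,0]},
], hand=30)

```text
t: 25.72
tool_pos: [0.5305, 0.2309, 0.0312]
orientation: [0.0, 0.973, 0.23, 0.0]
wrist_force: [-1.9, -0.5, 2.2]
grip_width: 0.403
finger_force: 30.0
```

>>> play_rows([
  {"linear":[0,0,-4],"turn":[0,0,0]},
  {"linear":[0,0,-12],"turn":[0,0,0]},
  {"linear":[0,0,-30],"turn":[0,0,0]},
  {"linear":[0,0,-25],"turn":[0,0,0]},
  {"linear":[-32,46,0],"turn":[0,0,0]},
  {"linear":[-32,46,0],"turn":[0,0,0]},
  {"linear":[-32,46,0],"turn":[0,0,0]},
  {"linear":[-32,46,0],"turn":[0,0,0]},
])

```text
t: 26.72
tool_pos: [0.498, 0.0075, 0.1028]
orientation: [0.0, 0.973, 0.23, 0.001]
wrist_force: [0.5, -1.1, -2.5]
grip_width: 0.4
finger_force: 30.0
```

>>> play_rows([
  {"linear":[0,0,20],"turn":[0,0,0]},
  {"linear":[0,0,20],"turn":[0,0,0]},
  {"linear":[0,0,0],"turn":[0,0,0]},
  {"linear":[0,0,0],"turn":[0,0,0]},
])

```text
t: 27.22
tool_pos: [0.4986, 0.0095, 0.0629]
orientation: [0.0, 0.973, 0.23, 0.0]
wrist_force: [0.2, -0.1, -1.4]
grip_width: 0.4
finger_force: 30.0
```

```bash
python3 -c "
from h import *
go([.497,.0065,.0263])"
```

```text
t 27.23 pos [0.4986 0.0095 0.0629] yaw 26.59 zaxis [ 0.001  0.    -1.   ] j [ 0.32  0.49 -0.55  2.03  0.38  0.72 -1.58] F [ 0.2 -0.1 -1.4] grip 35.1 30.0
delta tool mm [-2.8  2.  36.6]
```

>>> play_rows([
  {"linear":[-2.8,2,8],"turn":[0,0,0]},
  {"linear":[0,0,12],"turn":[0,0,0]},
  {"linear":[0,0,0],"turn":[0,0,0]},
  {"linear":[0,0,7],"turn":[0,0,0]},
  {"linear":[0,0,5],"turn":[0,0,0]},
  {"linear":[0,0,3],"turn":[0,0,0]},
  {"linear":[0,0,0],"turn":[0,0,0]},
  {"linear":[0,0,0],"turn":[0,0,0]},
])

```text
t: 28.22
tool_pos: [0.4967, 0.0061, 0.0271]
orientation: [0.0, 0.973, 0.23, 0.0]
wrist_force: [0.6, 0.5, -1.7]
grip_width: 0.4
finger_force: 30.0
```

```bash
python3 -c "
from h import *
go([.497,.0065,.0263])"
```

```text
t 28.23 pos [0.4967 0.0061 0.0271] yaw 26.55 zaxis [ 0. -0. -1.] j [ 0.3   0.54 -0.51  2.06  0.43  0.65 -1.62] F [ 0.6  0.5 -1.7] grip 35.1 30.0
delta tool mm [ 0.5 -0.2  0.8]
```

>>> play_rows([
  {"linear":[0,0,0.8],"turn":[0,0,0]},
  {"linear":[0,0,0],"turn":[0,0,0]},
])

```text
t: 28.48
tool_pos: [0.4966, 0.0061, 0.0262]
orientation: [0.0, 0.973, 0.23, 0.0]
wrist_force: [-0.5, -0.4, -2.1]
grip_width: 0.403
finger_force: 30.0
```

>>> play_rows([
  {"linear":[0,0,0],"turn":[0,0,0]},
  {"linear":[0,0,0],"turn":[0,0,0]},
  {"linear":[0,0,0],"turn":[0,0,0]},
  {"linear":[0,0,-5],"turn":[0,0,0]},
  {"linear":[0,0,-20],"turn":[0,0,0]},
  {"linear":[0,0,-50],"turn":[0,0,0]},
  {"linear":[0,0,-50],"turn":[0,0,0]},
  {"linear":[0,0,-60],"turn":[0,0,0]},
], hand=46)

```text
t: 29.48
tool_pos: [0.4959, 0.0061, 0.2127]
orientation: [-0.0, 0.973, 0.23, -0.0]
wrist_force: [0.6, -0.8, -0.4]
grip_width: 0.524
finger_force: 0.0
```

```bash
python3 -c "
from h import *
S=np.array([.5246,.2300]);xs=np.array([np.cos(np.radians(26.5)),np.sin(np.radians(26.5))])
f=lambda x,z:list(S+xs*x/1000)+[z]
go(f(108,.2),f(108,.115))
from plant import ctrl
o=[]
for n in('top','side'):
    c=ctrl.read_camera(n);np.savez(f'pics/{n}9.npz',**c);im=c['img'][140:260,160:460] if n=='top' else c['img'][150:270,180:480]
    o.append(cv2.resize(im[...,::-1],None,fx=2.5,fy=2.5))
cv2.imwrite('pics/b9.png',np.vstack(o))
Q=np.concatenate([pts(c)[c['depth']>0] for c in (dict(np.load(f'pics/{n}0.npz')) for n in('top','side'))])
L=Q[(Q[:,2]>.2)&(Q[:,2]<.9)&(Q[:,0]>.5)&(Q[:,0]<.9)&(Q[:,1]>.1)&(Q[:,1]<.7)]
for a in np.arange(.2,.8,.1):
    s=L[(L[:,2]>a)&(L[:,2]<a+.1)]; s=s[s[:,1]>.18]
    if len(s): print(a.round(1),len(s),np.percentile(s,2,axis=0).round(2),np.percentile(s,98,axis=0).round(2), 'mindist', np.hypot(s[:,0]-.62,s[:,1]-.278).min().round(3))
"
```

```text
t 29.48 pos [0.4959 0.0061 0.2127] yaw 26.57 zaxis [-0.001  0.    -1.   ] j [ 0.44  0.28 -0.66  1.89  0.2   1.03 -1.41] F [ 0.6 -0.8 -0.4] grip 46.0 0.0
delta tool mm [ 233.8 -187.3   12.7]
delta tool mm [ 233.9 -187.2   97.7]
0.2 7263 [0.69 0.24 0.21] [0.87 0.42 0.3 ] mindist 0.077
0.3 15094 [0.69 0.25 0.3 ] [0.8  0.42 0.4 ] mindist 0.08
0.4 11573 [0.7  0.26 0.4 ] [0.81 0.41 0.45] mindist 0.086
```

View pics/b9.png

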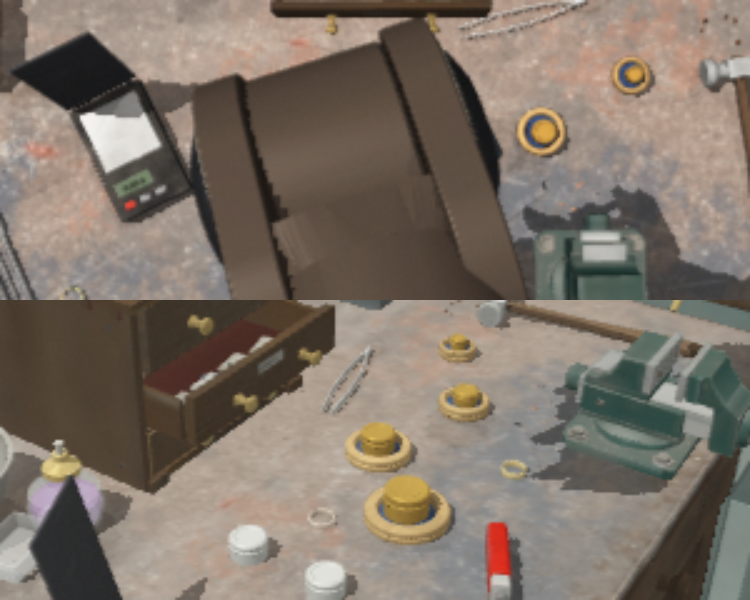

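All four weights sit upright in their nests: side crop (458,345), (465,398), (380,443), (406,498). A tall lamp stands close behind the lid, so I'll tilt the tool 30° to keep the wrist clear of it and hook the lid over its top edge.

>>> play_rows([
  {"linear":[33,-37,0],"turn":[0,0,0]},
  {"linear":[33,-37,0],"turn":[0,0,0]},
  {"linear":[33,-37,0],"turn":[0,0,0]},
  {"linear":[33,-37,0],"turn":[0,0,0]},
  {"linear":[33,-37,0],"turn":[0,0,0]},
  {"linear":[0,0,0],"turn":[0,10,0]},
  {"linear":[0,0,0],"turn":[0,10,0]},
  {"linear":[0,0,0],"turn":[0,10,0]},
], hand=0)

```text
t: 30.58
tool_pos: [0.5609, 0.2458, 0.2112]
orientation: [-0.061, 0.939, 0.222, 0.254]
wrist_force: [2.0, -0.6, -0.9]
grip_width: 0.001
finger_force: 0.0
```

>>> play_rows([
  {"linear":[0,0,0],"turn":[0,0,0]},
  {"linear":[0,0,0],"turn":[0,0,0]},
])

```text
t: 30.82
tool_pos: [0.5623, 0.2456, 0.212]
orientation: [-0.059, 0.94, 0.222, 0.252]
wrist_force: [-0.1, 0.3, 0.9]
grip_width: 0.003
finger_force: 0.0
```

```bash
cat >> h.py <<'E'
S=np.array([.5246,.2300]);xs=np.array([np.cos(np.radians(26.5)),np.sin(np.radians(26.5))])
f=lambda x,z:list(S+xs*x/1000)+[z]
E
python3 -c "
from h import *
go(f(112,.2),f(110,.135))"
```

```text
t 30.82 pos [0.5623 0.2456 0.212 ] yaw 26.55 zaxis [ 0.447  0.223 -0.866] j [ 0.07  0.24 -0.65  2.07  0.48  0.39 -2.04] F [-0.1  0.3  0.9] grip 0.3 0.0
delta tool mm [55.8 -2.9 46. ]
delta tool mm [ 21.6  -2.9 101.4]
```

>>> play_rows([
  {"linear":[28,-1.5,23],"turn":[0,0,0]},
  {"linear":[28,-1.5,23],"turn":[0,0,0]},
  {"linear":[0,0,0],"turn":[0,0,0]},
  {"linear":[-11,0,19],"turn":[0,0,0]},
  {"linear":[-11,0,19],"turn":[0,0,0]},
  {"linear":[-11,0,16],"turn":[0,0,0]},
  {"linear":[0,0,0],"turn":[0,0,0]},
  {"linear":[0,0,0],"turn":[0,0,0]},
])

```text
t: 31.82
tool_pos: [0.6233, 0.2798, 0.1372]
orientation: [-0.059, 0.94, 0.222, 0.252]
wrist_force: [-0.5, 0.6, -0.6]
grip_width: 0.005
finger_force: 0.0
```

```bash
python3 -c "
from h import *
go(f(110,.135))
from plant import ctrl
c=ctrl.read_camera('side');np.savez('pics/side10.npz',**c);im=c['img'][150:310,170:370]
cv2.imwrite('pics/b10.png',cv2.resize(im[...,::-1],None,fx=3.5,fy=3.5))
"
```

```text
t 31.82 pos [0.6233 0.2798 0.1372] yaw 26.55 zaxis [ 0.448  0.224 -0.866] j [-0.17  0.43 -0.42  2.    0.74  0.29 -2.28] F [-0.5  0.6 -0.6] grip 0.4 0.0
delta tool mm [-1.6  0.5  1.6]
```

View pics/b10.png

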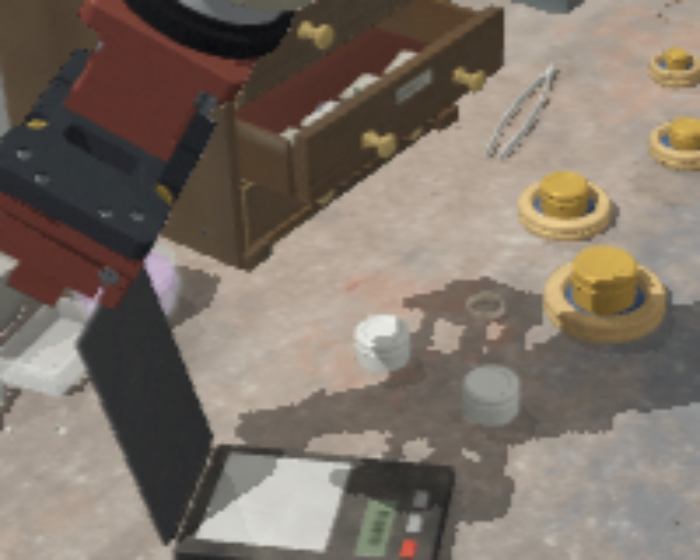

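The fingertips are behind the lid's top edge (crop 60,285). I'll pull it over gently.

>>> play_rows([
  {"linear":[-10.4,0,-6],"turn":[0,0,0]},
  {"linear":[-10.4,0,-6],"turn":[0,0,0]},
  {"linear":[-10.4,0,-6],"turn":[0,0,0]},
  {"linear":[-10.4,0,-6],"turn":[0,0,0]},
  {"linear":[-12,0,-3],"turn":[0,0,0]},
  {"linear":[-12,0,-3],"turn":[0,0,0]},
  {"linear":[-13,0,-2],"turn":[0,0,0]},
  {"linear":[-13,0,-2],"turn":[0,0,0]},
])

```text
t: 32.88
tool_pos: [0.5354, 0.2357, 0.1191]
orientation: [-0.059, 0.94, 0.222, 0.251]
wrist_force: [1.0, 0.0, -0.3]
grip_width: 0.007
finger_force: 0.3
```

>>> play_rows([
  {"linear":[-16,0,0],"turn":[0,0,0]},
  {"linear":[-16,0,0],"turn":[0,0,0]},
  {"linear":[-10,0,10],"turn":[0,0,0]},
  {"linear":[0,0,0],"turn":[0,0,0]},
])

```text
t: 33.38
tool_pos: [0.5117, 0.2217, 0.0995]
orientation: [-0.059, 0.943, 0.222, 0.243]
wrist_force: [0.4, 0.9, 1.0]
grip_width: 0.006
finger_force: 0.0
```

```bash
python3 -c "
from h import *
go(f(-20,.06),f(-20,.035))
from plant import ctrl
c=ctrl.read_camera('side');np.savez('pics/side11.npz',**c);im=c['img'][150:310,170:370]
cv2.imwrite('pics/b11.png',cv2.resize(im[...,::-1],None,fx=3.5,fy=3.5))
"
```

```text
t 33.38 pos [0.5117 0.2217 0.0995] yaw 26.4 zaxis [ 0.432  0.219 -0.875] j [-0.22  0.32 -0.33  2.29  1.27  0.13 -2.86] F [0.4 0.9 1. ] grip 0.5 0.0
delta tool mm [-23.3  -1.6  32.3]
delta tool mm [-35.4  -1.5  54.1]
```

View pics/b11.png

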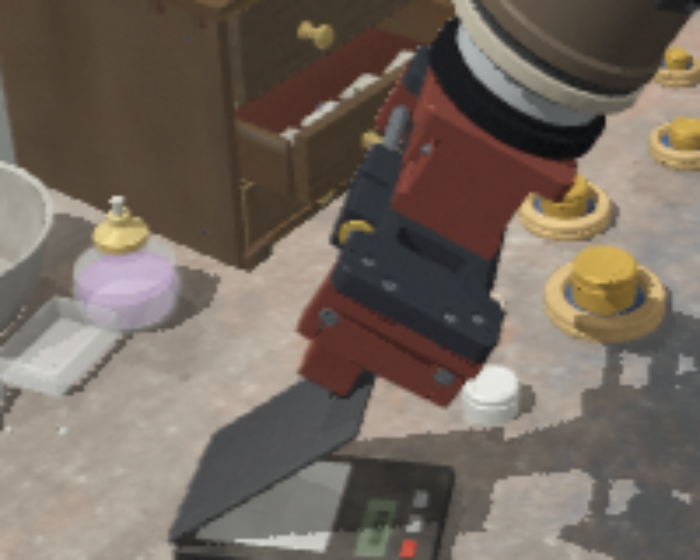

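The lid is now about half shut. The wrist joints are at their limits, so I'll back off, straighten the tool, then press from above.

>>> play_rows([
  {"linear":[10,0,-17],"turn":[0,0,0]},
  {"linear":[10,0,-17],"turn":[0,-9,0]},
  {"linear":[0,0,0],"turn":[0,-10,0]},
  {"linear":[0,0,0],"turn":[0,-10,0]},
  {"linear":[0,0,0],"turn":[0,0,0]},
  {"linear":[0,0,0],"turn":[0,0,0]},
])

```text
t: 34.17
tool_pos: [0.5215, 0.2165, 0.1292]
orientation: [0.002, 0.974, 0.223, 0.042]
wrist_force: [-0.7, 0.4, 0.4]
grip_width: 0.005
finger_force: 0.0
```

```bash
python3 -c "
from h import *
go(f(-20,.10),f(-20,.035))
from plant import ctrl
c=ctrl.read_camera('side');P=pts(c);np.savez('pics/side12.npz',**c)
h=cv2.cvtColor(c['img'],cv2.COLOR_RGB2HSV)
q=P[(c['depth']>0)&(h[...,2]<90)&(h[...,1]<90)];d=q[:,:2]-S;x=d@xs*1000;y=d@np.array([-xs[1],xs[0]])*1000;z=q[:,2]*1000
k=(abs(y)<36)&(x>-70)&(x<60)&(z<110)
for a in range(-60,60,15):
    s=z[k&(x>a)&(x<a+15)]
    if len(s)>3: print(a,len(s),np.percentile(s,[10,50,90]).round(0))
"
```

```text
t 34.17 pos [0.5215 0.2165 0.1292] yaw 25.8 zaxis [ 0.084  0.014 -0.996] j [ 0.08  0.49 -0.75  1.89  0.48  0.86 -2.03] F [-0.7  0.4  0.4] grip 0.4 0.0
delta tool mm [-13.7 -11.3  28. ]
delta tool mm [-19.  -12.8  92.7]
-60 191 [13. 14. 16.]
-45 262 [13. 15. 93.]
-30 423 [14. 80. 90.]
-15 251 [15. 73. 79.]
0 219 [55. 60. 66.]
15 224 [15. 48. 53.]
30 258 [14. 34. 41.]
45 168 [14. 24. 28.]
```

>>> play_rows([
  {"linear":[-14,-11,0],"turn":[0,-4.5,0]},
  {"linear":[-4,0,12],"turn":[0,0,0]},
  {"linear":[0,0,15],"turn":[0,0,0]},
  {"linear":[0,0,15],"turn":[0,0,0]},
  {"linear":[0,0,15],"turn":[0,0,0]},
  {"linear":[0,0,15],"turn":[0,0,0]},
  {"linear":[0,0,10],"turn":[0,0,0]},
  {"linear":[0,0,0],"turn":[0,0,0]},
])

```text
t: 35.22
tool_pos: [0.5016, 0.2164, 0.0458]
orientation: [0.012, 0.975, 0.223, 0.003]
wrist_force: [-0.0, -0.4, 0.4]
grip_width: 0.004
finger_force: 0.0
```

```bash
python3 -c "
from h import *
go(f(-20,.029))"
```

```text
t 35.23 pos [0.5016 0.2164 0.0458] yaw 25.73 zaxis [ 0.01  -0.022 -1.   ] j [-0.    0.62 -0.68  1.92  0.56  0.8  -2.12] F [-0.  -0.4  0.4] grip 0.3 0.0
delta tool mm [ 6.6 -2.4 16.8]
```

>>> play_rows([
  {"linear":[0,0,8],"turn":[0,0,0]},
  {"linear":[0,0,6],"turn":[0,0,0]},
  {"linear":[0,0,3],"turn":[0,0,0]},
  {"linear":[0,0,1],"turn":[0,0,0]},
  {"linear":[0,0,0],"turn":[0,0,0]},
  {"linear":[0,0,0],"turn":[0,0,0]},
])

```text
t: 35.98
tool_pos: [0.5023, 0.2162, 0.0296]
orientation: [0.012, 0.975, 0.223, 0.004]
wrist_force: [-3.1, -2.2, 9.6]
grip_width: 0.003
finger_force: 4.8
```

>>> play_rows([
  {"linear":[0,0,-15],"turn":[0,0,0]},
  {"linear":[0,0,-40],"turn":[0,0,0]},
  {"linear":[0,0,-50],"turn":[0,0,0]},
  {"linear":[0,0,-50],"turn":[0,0,0]},
  {"linear":[-20,40,0],"turn":[0,0,0]},
  {"linear":[-20,40,0],"turn":[0,0,0]},
  {"linear":[0,0,0],"turn":[0,0,0]},
  {"linear":[0,0,0],"turn":[0,0,0]},
])

```text
t: 36.98
tool_pos: [0.4993, 0.1306, 0.1863]
orientation: [0.011, 0.975, 0.222, 0.004]
wrist_force: [0.0, 0.5, 0.4]
grip_width: 0.007
finger_force: 0.0
```

```bash
python3 -c "
from h import *
from plant import ctrl
c=ctrl.read_camera('side');P=pts(c)
h=cv2.cvtColor(c['img'],cv2.COLOR_RGB2HSV)
q=P[(c['depth']>0)&(h[...,2]<90)&(h[...,1]<90)];d=q[:,:2]-S;x=d@xs*1000;y=d@np.array([-xs[1],xs[0]])*1000;z=q[:,2]*1000
k=(abs(y)<30)&(x>-70)&(x<60)&(z<110)
for a in range(-60,60,15):
    s=z[k&(x>a)&(x<a+15)]
    if len(s)>3: print(a,len(s),np.percentile(s,[10,50,90]).round(1))
im=c['img'][130:330,150:420];cv2.imwrite('pics/b13.png',cv2.resize(im[...,::-1],None,fx=2.9,fy=2.9))
"
```

```text
-60 241 [18.8 19.9 21.2]
-45 245 [18.7 19.8 21. ]
-30 232 [18.6 19.9 20.9]
-15 236 [18.6 19.7 21. ]
0 233 [18.8 19.7 20.9]
15 241 [18.8 19.9 21. ]
30 225 [18.8 19.9 21.1]
45 158 [18.4 19.7 21. ]
```

View pics/b13.png

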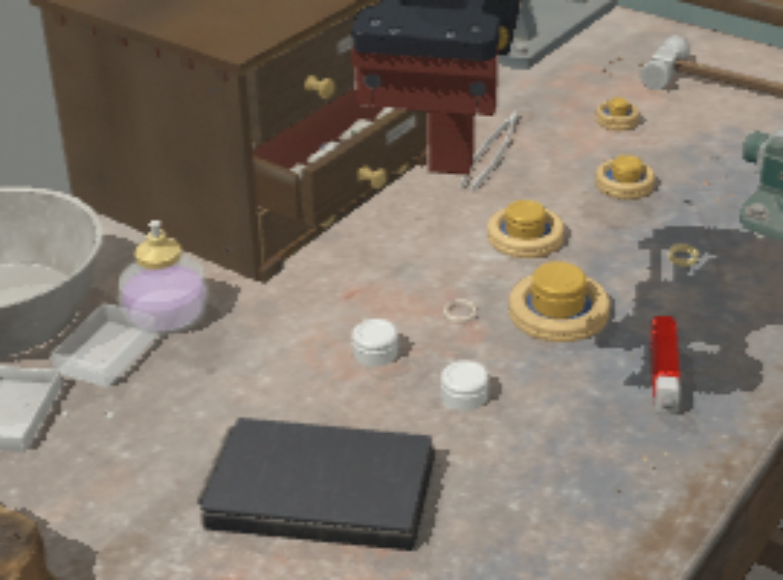

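The lid is shut flat (crop 320,480), reading level at about 20 mm along its whole length. All four weights stand in their nests and the gripper is clear, so I'll hand the job in.

```bash
python3 -c "
from plant import ctrl
print(ctrl.finish_job())"
```

```text
the job is handed in; nothing more can be done
None
```

The job is handed in: all four weights stand flat in their own nests, the scale's lid is fully shut, and the arm is clear of everything; no verdict came back with the hand-in.

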